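# Sort the pincers: seized to repair, free to stock

### The job

Squeeze the handles of each of the three pincers firmly to find out whether its hinge is free or seized. Lay those that shut, fully shut and flat on the floor of the low wooden stock tray, lengthwise in it and side by side; lay those that stay stuck open flat on the floor of the deeper steel repair bin. Leave the glue bottle and the wood offcut where they are.

Things in the scene. Friction and masses are not known exactly. Their poses are not given: they have to be found in the camera images.
- pincers_a_pivot (a point): Centre of the rivet of carpenter's pincers A, 10 mm (half-way) up. The three look alike: dark steel, two straight black-sleeved handles, curved jaws, 170 mm long, 20 mm thick, lying flat, 0.32 kg. Jaws reach 60 mm ahead of the rivet, handles 110 mm behind; head 50 to 65 mm wide. x runs along the left half: the long axis, handles to jaws, when shut; z up.
- pincers_a_left (a point): Middle of the left handle of pincers A, 55 mm behind the rivet, half-way up: the place to squeeze. Each handle is a bar 12 mm wide and 20 mm tall, from 30 to 110 mm behind the rivet.
- pincers_a_right (a point): The same point on the right handle of pincers A. The midpoint of left and right is the middle of the squeeze, and the line from there to the rivet is the tool's long axis. The two points are 24 mm apart when shut (36 mm over the handles), about 45 mm at the start (57 mm over the handles).
- pincers_a_hinge (a joint): Closing angle of pincers A (rad): 0 wide open, 0.46 shut with parallel handles; starts at 0.03 to 0.08. A free hinge (0.06 N m friction) shuts fully and stays so; a seized one (0.25 N m) gives a few hundredths of play and stops dead at 0.13, handle points about 42 mm apart. Only squeezing tells which. At least one is free and one seized.
- pincers_b_pivot (a point): Centre of the rivet of carpenter's pincers B, 10 mm (half-way) up. The three look alike: dark steel, two straight black-sleeved handles, curved jaws, 170 mm long, 20 mm thick, lying flat, 0.32 kg. Jaws reach 60 mm ahead of the rivet, handles 110 mm behind; head 50 to 65 mm wide. x runs along the left half: the long axis, handles to jaws, when shut; z up.
- pincers_b_left (a point): Middle of the left handle of pincers B, 55 mm behind the rivet, half-way up: the place to squeeze. Each handle is a bar 12 mm wide and 20 mm tall, from 30 to 110 mm behind the rivet.
- pincers_b_right (a point): The same point on the right handle of pincers B. The midpoint of left and right is the middle of the squeeze, and the line from there to the rivet is the tool's long axis. The two points are 24 mm apart when shut (36 mm over the handles), about 45 mm at the start (57 mm over the handles).
- pincers_b_hinge (a joint): Closing angle of pincers B (rad): 0 wide open, 0.46 shut with parallel handles; starts at 0.03 to 0.08. A free hinge (0.06 N m friction) shuts fully and stays so; a seized one (0.25 N m) gives a few hundredths of play and stops dead at 0.13, handle points about 42 mm apart. Only squeezing tells which. At least one is free and one seized.
- pincers_c_pivot (a point): Centre of the rivet of carpenter's pincers C, 10 mm (half-way) up. The three look alike: dark steel, two straight black-sleeved handles, curved jaws, 170 mm long, 20 mm thick, lying flat, 0.32 kg. Jaws reach 60 mm ahead of the rivet, handles 110 mm behind; head 50 to 65 mm wide. x runs along the left half: the long axis, handles to jaws, when shut; z up.
- pincers_c_left (a point): Middle of the left handle of pincers C, 55 mm behind the rivet, half-way up: the place to squeeze. Each handle is a bar 12 mm wide and 20 mm tall, from 30 to 110 mm behind the rivet.
- pincers_c_right (a point): The same point on the right handle of pincers C. The midpoint of left and right is the middle of the squeeze, and the line from there to the rivet is the tool's long axis. The two points are 24 mm apart when shut (36 mm over the handles), about 45 mm at the start (57 mm over the handles).
- pincers_c_hinge (a joint): Closing angle of pincers C (rad): 0 wide open, 0.46 shut with parallel handles; starts at 0.03 to 0.08. A free hinge (0.06 N m friction) shuts fully and stays so; a seized one (0.25 N m) gives a few hundredths of play and stops dead at 0.13, handle points about 42 mm apart. Only squeezing tells which. At least one is free and one seized.
- stock_in (a point): Centre of the inner floor (8 mm above the bench) of the stock tray: the low wooden tray, fixed, inside 264 mm along its x axis by 200 mm along y, rim 22 mm above the bench, walls 8 mm thick. It may be on either side of the bench. x is its longer, lengthwise direction, roughly away from the robot.
- repair_in (a point): Centre of the inner floor (4 mm above the bench) of the repair bin: the deeper sheet-steel box, fixed, inside 242 mm along its x axis by 208 mm along y, rim 55 mm above the bench, walls 4 mm thick.
- glue_bottle: White glue bottle, 60 mm across, 150 mm tall, standing; origin at the centre of its foot. Bystander.
- offcut: Wood offcut 130 x 50 x 30 mm, lying; origin at the centre of its underside. Bystander.
Not all that is in view belongs to the job. What is shaped like the part that bears pincers_c_pivot but white is not meant. Leave any pink look-alike of the part that bears pincers_a_pivot alone.

How it is judged:
At the end, for the whole second after the job is handed in: Free pincers in the stock tray, shut (hinge over 0.38 rad), lengthwise within 0.4 rad (jaws either way); seized pincers in the repair bin, play squeezed out (over 0.10 rad). All lie flat on the floors: right side up, within 0.12 rad of level, rivet under 16 mm above the floor (x of pincers_a_pivot in the frame of stock_in between -0.115 and 0.115 m and y of pincers_a_pivot in the frame of stock_in between -0.09 and 0.09 m and z of each of pincers_a_pivot, pincers_c_pivot in the frame of stock_in below 0.016 m and angle between each of pincers_a_pivot, pincers_c_pivot, pincers_b_pivot's own z axis and vertical below 0.12 rad and value of joint each of pincers_a_hinge, pincers_c_hinge above 0.38 rad and angle between the x axis of each of pincers_a_pivot, pincers_c_pivot and the x axis of stock_in, either way round below 0.4 rad and x of pincers_c_pivot in the frame of stock_in between -0.115 and 0.115 m and y of pincers_c_pivot in the frame of stock_in between -0.09 and 0.09 m and x of pincers_b_pivot in the frame of repair_in between -0.115 and 0.115 m and y of pincers_b_pivot in the frame of repair_in between -0.1 and 0.1 m and z of pincers_b_pivot in the frame of repair_in below 0.016 m and value of joint pincers_b_hinge above 0.1 rad); the robot touches nothing.
It fails at once if a bystander (glue bottle, offcut) is moved by more than 20 mm (distance of any of glue_bottle, offcut from where it was at the start of the episode above 0.02 m).
It also fails if it takes over 67 s, if anything falls off the work surface, if the arm or the gripper's body presses on something with over 40 N, if the wrist force passes 120 N, or if a joint passes its speed limit or range.

### The arm

A 7-joint arm with a two-finger parallel gripper is mounted at the origin on the work surface. World frame = base frame: x ahead of the robot, y to its left, z up, the work surface at z = 0. Lengths are in m, angles in rad, forces in N, time in s.
With the tool pointing down it reaches from about 0.4 to 0.85 m from the base axis. Payload 10.4 kg.
Tool frame: the origin (TCP) lies on the mounting face of the last link; the fingertips stand r.tips_ahead ahead of it and the grasp point (between the pads) lies 164 mm ahead of it (r.tips_ahead is the distance from the TCP to the fingertips, in m); z points along the fingers, y is the line along which they close (so a half turn about z gives the same grasp; the last joint's range is limited). The gripper opens to 87 mm and grips with 3 to 60 N. Pads are 19 mm wide; open, the fingers measure 117 mm over their backs; the gripper's body (75 mm by 190 mm) begins 51 mm behind the grasp point.
Start: joints at [-1.363, 0.332, -0.065, 1.46, 0.022, 1.35, -0.088], TCP at [0.143, 0.608, 0.405] pointing down, gripper open.
Joint ranges: [-2.6, 2.6], [-0.5, 2.12], [-1.47, 1.34], [0.16, 2.42], [-1.27, 4.41], [0.06, 2.06], [-2.6, 2.6]. Speed limits (rad/s): [2.22, 2.22, 2.79, 2.79, 3.14, 3.14, 3.14].

### API

Orientations are given as a unit quaternion [x, y, z, w].
In Python, from bench import telemetry, imaging, job, r gives the robot as it stands.
- The arm moves only by the tool move_arm, never from a script. Its argument "steps" is a list of rows, each an object of numbers: "dx", "dy", "dz": the shift along the tool's x, y, z in cm; "spin": the turn about the tool's z in rad. In form: [{"dx": .., "dy": .., "dz": .., "spin": ..}, ...]. A call has 1 to 12 rows; each row shifts and turns the commanded pose from where the row before left it, along the tool's axes as they then stand; what a row does not reach is not made up. A row lasts 1/10 s, in which the tool goes at most 50 mm and 8.59 degrees, less where a joint would pass 70% of its speed; a pose out of reach is approached as far as the arm can. A call with a gripper value outside its range is refused whole. "claw" is the finger opening in cm, from 0 to 8.7, set as the call begins (left out, the last holds). The fingers move at their own pace and stop on an object; "squeeze" is the grip in N (left out, the last holds). Time passes only in rows, so rows that do not move let the fingers close. It gives the time, the measured TCP pose, the force, the opening and the grip force at its end, in the units of the state.
- telemetry.read_state(): the state, without advancing time (a new reading comes with each control period).
- imaging.camera(name): name is "scene" or "top" or "wrist"; returns a dict with "img" (384x512x3 uint8, red, green, blue), "camera_matrix" (3x3 intrinsics, pixels), "R" (3x3) and "t" (3): a world point X has camera coordinates R X + t. Camera axes: x right, y down, z forward; pixel columns grow to the right and rows downward; lengths in m; the calibration is good to about 2 mm. A picture is of the moment at which its call begins. There is no depth.
- job.close_job(): hands the job in; it is judged then, once.
The state is a dict: "time": time; "joint_positions": joint angles; "joint_vel": joint speeds; "joint_torque": joint torques, N m; "ee_pos": TCP position; "eef_rot": TCP orientation; "ft_force": force on the tool from outside, world axes, zero at the start; "torque": the same for the moment, N m; "width": finger opening in m; "grip_force": force on a finger pad.
Only numpy, scipy, OpenCV 4.12 (cv2) and the standard library are available. Lean on these libraries where they do the work, as an engineer would, in place of code of your own. Each camera call takes 0.05 s, during which the arm holds its last target. There are 200 camera calls.

## Working session

There is one attempt and no reset: what is moved stays moved. The work goes in short steps, Python scripts to look and compute and a tool call to move; the robot and the scene stay as the last step left them, time stands still between calls to the robot, and variables do not carry over. Pictures are saved under pics/ and viewed, at most 10 in all, crops included, and the job is handed in when it is done.

Besides the shell and the picture viewer there is one more tool, called after "Emit:" as name(argument=value, ...) on one line, values as JSON. move_arm: Moves the arm, as the interface text tells. Its arguments: {"type":"object","properties":{"steps":{"type":"array","items":{"type":"object","properties":{"dx":{"type":"number"},"dy":{"type":"number"},"dz":{"type":"number"},"spin":{"type":"number"}}}},"claw":{"type":"number"},"squeeze":{"type":"number"}},"required":["steps"]}

```bash
mkdir -p pics
cat > h.py <<'E'
import sys; sys.path.insert(0,'.')
import numpy as np, cv2
from bench import telemetry, imaging, job, r
def save(n,f):
    c=imaging.camera(n); cv2.imwrite('pics/'+f,cv2.cvtColor(c['img'],cv2.COLOR_RGB2BGR))
    np.savez('pics/'+f[:-4]+'.npz',**{k:np.array(c[k]) for k in c}); return c
def ray(c,uv,z):
    uv=np.atleast_2d(np.array(uv,float)); K=np.array(c['camera_matrix']);R=np.array(c['R']);t=np.array(c['t'])
    o=-R.T@t; d=(R.T@np.linalg.inv(K)@np.c_[uv,np.ones(len(uv))].T).T
    return o+d*((z-o[2])/d[:,2])[:,None]
E
python3 - <<'E'
from h import *
s=telemetry.read_state(); print(s['time'],s['ee_pos'],s['eef_rot'],s['width'],r.tips_ahead)
a=save('top','t0.png');b=save('scene','s0.png')
cv2.imwrite('pics/t0b.png',cv2.resize(cv2.imread('pics/t0.png'),(800,600),interpolation=cv2.INTER_CUBIC))
for c in (a,b): print(-np.array(c['R']).T@c['t'],ray(c,[[0,0],[511,0],[0,383],[511,383]],0).round(2).tolist())
E
```

```text
0.0 [0.14292793 0.6083062  0.40395865] [ 1.15125717e-01  9.93350682e-01 -6.99784592e-04 -5.31014703e-05] 0.08713742554950757 0.1822
[ 0.29897355 -0.03719393  1.39120729] [[1.19, 0.92, 0.0], [1.23, -1.05, 0.0], [-0.19, 0.78, 0.0], [-0.18, -0.94, 0.0]]
[1.27248408 0.52703819 0.94509664] [[-0.07, -2.96, 0.0], [-2.51, 0.27, 0.0], [1.37, -0.16, 0.0], [0.65, 0.82, 0.0]]
```

View pics/t0b.png

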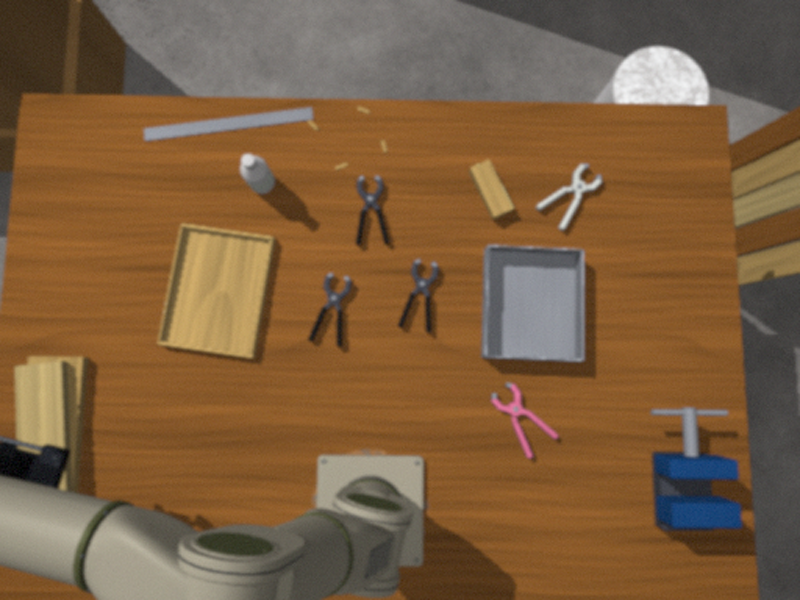

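View pics/s0.png

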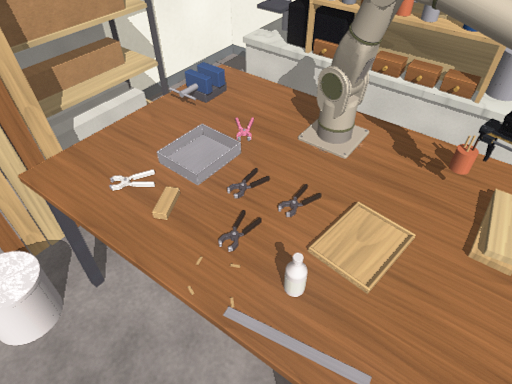

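Top view (800 px scale): three dark pincers have rivets near (333,300), (423,287) and (371,203). The tray is at (217,292), the bin at (534,303), the bottle at (258,175) and the offcut at (492,190). Next I measure these.

Run:
```python
from h import *
c=dict(np.load('pics/t0.npz')); im=c['img'].astype(int); k=512/800
hsv=cv2.cvtColor(c['img'],cv2.COLOR_RGB2HSV)
roi=np.zeros(im.shape[:2],bool); roi[int(165*k):int(360*k),int(300*k):int(450*k)]=1
dark=(roi&(im[...,0]<75)).astype(np.uint8)  # wood has high red
n,l,st,ce=cv2.connectedComponentsWithStats(dark)
big=[i for i in range(1,n) if st[i,4]>15]
for i in big: print(i,st[i].tolist(),ray(c,ce[i],.01)[0].round(3), ray(c,ce[i],.01)[0].round(3))
black=(roi&(im.max(2)<45)).astype(np.uint8)
n,l,st,ce=cv2.connectedComponentsWithStats(black)
for i in range(1,n):
    if st[i,4]>12:
        ys,xs=np.where(l==i); p=ray(c,np.c_[xs,ys],.02)[:,:2]; m=p.mean(0); u=np.linalg.svd(p-m,full_matrices=0)[2][0]; u*=np.sign(u[0])
        q=(p-m)@u; print('handle',st[i,4],m.round(3),'dir',np.arctan2(u[1],u[0]).round(2),(m+u*q.max()).round(3),(m+u*q.min()).round(3))
print('rivets',ray(c,np.array([[333,300],[423,287],[371,203]])*k,.01).round(3).tolist())
print('tray rim',ray(c,np.array([[181,226],[274,237],[253,358],[160,345]])*k,.022).round(3).tolist())
print('bin rim',ray(c,np.array([[486,247],[584,250],[584,360],[484,358]])*k,.055).round(3).tolist())
print('bottle, offcut',ray(c,np.array([[262,182]])*k,.0).round(3).tolist(),ray(c,np.array([[492,190]])*k,.03).round(3).tolist())
```

```text
1 [230, 117, 5, 10, 22] [0.72  0.027 0.01 ] [0.72  0.027 0.01 ]
2 [228, 118, 22, 39, 225] [0.651 0.001 0.01 ] [0.651 0.001 0.01 ]
3 [265, 170, 4, 10, 24] [ 0.526 -0.101  0.01 ] [ 0.526 -0.101  0.01 ]
4 [255, 172, 26, 41, 220] [ 0.453 -0.112  0.01 ] [ 0.453 -0.112  0.01 ]
5 [209, 179, 4, 9, 17] [0.494 0.1   0.01 ] [0.494 0.1   0.01 ]
6 [198, 181, 27, 41, 239] [0.417 0.089 0.01 ] [0.417 0.089 0.01 ]
handle 32 [0.628 0.028] dir -0.15 [0.667 0.022] [0.592 0.033]
handle 22 [ 0.628 -0.024] dir 0.26 [ 0.659 -0.015] [ 0.597 -0.032]
handle 25 [ 0.433 -0.128] dir 0.03 [ 0.468 -0.127] [ 0.394 -0.129]
handle 18 [ 0.431 -0.076] dir -0.37 [ 0.457 -0.086] [ 0.406 -0.067]
handle 36 [0.404 0.121] dir -0.39 [0.437 0.108] [0.373 0.134]
handle 27 [0.395 0.071] dir 0.03 [0.43  0.072] [0.36 0.07]
rivets [[0.459, 0.088, 0.01], [0.492, -0.117, 0.01], [0.688, 0.005, 0.01]]
tray rim [[0.624, 0.439, 0.022], [0.602, 0.225, 0.022], [0.326, 0.262, 0.022], [0.352, 0.47, 0.022]]
bin rim [[0.578, -0.255, 0.055], [0.574, -0.476, 0.055], [0.329, -0.468, 0.055], [0.331, -0.249, 0.055]]
bottle, offcut [[0.738, 0.263, 0.0]] [[0.718, -0.275, 0.03]]
```

```bash
cat >> h.py <<'E'
from scipy.spatial.transform import Rotation as Ro
def to(x,y,z,phi):
    "distance in tool axes (cm) from here to TCP (x,y,z), and spin to align closing line square to phi (spin to be done after shifting)"
    s=telemetry.read_state(); R=Ro.from_quat(s['eef_rot']).as_matrix()
    d=100*R.T@(np.array([x,y,z])-s['ee_pos']); now=np.arctan2(R[1,1],R[0,1])-np.pi/2
    sp=-(phi-now); sp=(sp+np.pi/2)%np.pi-np.pi/2
    print('tool cm',d.round(1),'spin',round(sp,3),'rows>=',np.ceil(np.linalg.norm(d)/4.5),'t',round(s['time'],2),'tilt',(R[:,2]).round(3))
E
python3 -c "
from h import *
to(.408,.098,.36,-.18)"
```

```text
tool cm [-37.5 -43.6   4.5] spin -0.051 rows>= 13.0 t 0.1 tilt [-0.    -0.001 -1.   ]
```

Emit:
move_arm(steps=[{"dx": -2, "dy": -2.3, "dz": 0.2}, {"dx": -3, "dy": -3.5, "dz": 0.3}, {"dx": -3, "dy": -3.5, "dz": 0.3}, {"dx": -3, "dy": -3.5, "dz": 0.3}, {"dx": -3, "dy": -3.5, "dz": 0.3}, {"dx": -3, "dy": -3.5, "dz": 0.3}, {"dx": -3, "dy": -3.5, "dz": 0.3}, {"dx": -3, "dy": -3.5, "dz": 0.3}, {"dx": -3, "dy": -3.5, "dz": 0.3}, {"dx": -3, "dy": -3.5, "dz": 0.3}, {"dx": -3, "dy": -3.5, "dz": 0.3}, {"dx": -3, "dy": -3.5, "dz": 0.3}], claw=8.6, squeeze=20)

```text
$.steps[0]: bad value
```

Emit:
move_arm(steps=[{"dx": -2.5, "dy": -2.8, "dz": 0.5, "spin": -0.05}, {}, {}])

```text
$.steps[1]: bad value
```

```bash
python3 -c "
from h import *
to(.408,.098,.36,-.18)
save('wrist','w1.png'); to(.408,.098,.3,-.18)"
```

```text
tool cm [-37.5 -43.6   4.5] spin -0.051 rows>= 13.0 t 0.1 tilt [-0.    -0.001 -1.   ]
tool cm [-37.5 -43.6  10.5] spin -0.051 rows>= 13.0 t 0.15 tilt [-0.    -0.001 -1.   ]
```

View pics/w1.png

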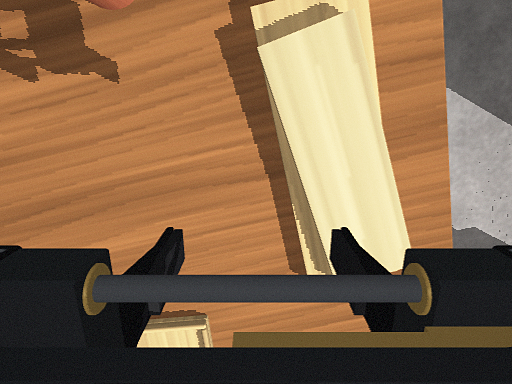

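The move was refused because every key is needed in each row, so the wrist picture shows only the start place and the wood stack. I'll retry.

Emit:
move_arm(steps=[{"dx": -2, "dy": -2.3, "dz": 0.2, "spin": 0}, {"dx": -3, "dy": -3.5, "dz": 0.3, "spin": 0}, {"dx": -3, "dy": -3.5, "dz": 0.3, "spin": 0}, {"dx": -3, "dy": -3.5, "dz": 0.3, "spin": 0}, {"dx": -3, "dy": -3.5, "dz": 0.3, "spin": 0}, {"dx": -3, "dy": -3.5, "dz": 0.3, "spin": 0}, {"dx": -3, "dy": -3.5, "dz": 0.3, "spin": 0}, {"dx": -3, "dy": -3.5, "dz": 0.3, "spin": 0}, {"dx": -3, "dy": -3.5, "dz": 0.3, "spin": 0}, {"dx": -3, "dy": -3.5, "dz": 0.3, "spin": 0}, {"dx": -3, "dy": -3.5, "dz": 0.3, "spin": 0}, {"dx": -3, "dy": -3.5, "dz": 0.3, "spin": 0}], claw=8.6, squeeze=20)

```text
time: 1.35
ee_pos: [0.3907, 0.1293, 0.3697]
eef_rot: [0.115, 0.993, 0.0, 0.0]
ft_force: [1.4, 0.6, -0.5]
width: 0.0861
grip_force: 0.0
```

Emit:
move_arm(steps=[{"dx": -2.5, "dy": -2.8, "dz": 0.5, "spin": -0.05}, {"dx": 0, "dy": 0, "dz": 0, "spin": 0}, {"dx": 0, "dy": 0, "dz": 0, "spin": 0}])

```text
time: 1.65
ee_pos: [0.4083, 0.0977, 0.3646]
eef_rot: [0.091, 0.996, 0.0, -0.0]
ft_force: [-0.1, -0.3, 0.2]
width: 0.0856
grip_force: 0.0
```

```bash
python3 -c "
from h import *
to(.408,.098,.36,-.18)
save('wrist','w2.png')"
```

```text
tool cm [0.  0.  0.5] spin -0.003 rows>= 1.0 t 1.65 tilt [-0.  0. -1.]
```

View pics/w2.png

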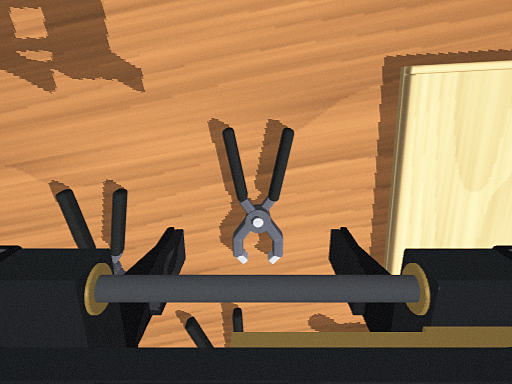

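Wrist view: pincers 1 has its rivet at (258,223) and handle ends at (229,131) and (289,131). Neighbouring pincers are visible at the lower left.

```bash
cat >> h.py <<'E'
def pin(c,roi,rivet):
    "pincers axis and squeeze point from the two black handles inside roi (x0,y0,x1,y1) and the rivet pixel"
    im=c['img'].astype(int); x0,y0,x1,y1=roi; m=np.zeros(im.shape[:2],np.uint8)
    m[y0:y1,x0:x1]=(im[y0:y1,x0:x1].max(2)<60)
    n,l,st,ce=cv2.connectedComponentsWithStats(m)
    ids=sorted(range(1,n),key=lambda i:-st[i,4])[:2]; pv=ray(c,rivet,.02)[0,:2]; mids=[]
    for i in ids:
        ys,xs=np.where(l==i); p=ray(c,np.c_[xs,ys],.018)[:,:2]; vx,vy,a,b=cv2.fitLine(p.astype(np.float32),1,0,.001,.001).ravel()
        q=(p-[a,b])@[vx,vy]; print('handle',st[i,4],'len',np.ptp(q).round(3),'c',p.mean(0).round(4)); mids.append(np.array([a,b]))
    mid=(mids[0]+mids[1])/2; ax=pv-mid; phi=np.arctan2(ax[1],ax[0]); S=pv-.055*ax/np.linalg.norm(ax)
    print('rivet',pv.round(4),'phi',phi.round(3),'squeeze pt',S.round(4),'gap',np.linalg.norm(mids[0]-mids[1]).round(3)); return S,phi
E
python3 -c "
from h import *
c=dict(np.load('pics/w2.npz')); S,phi=pin(c,(205,110,310,215),(258,223)); to(*S,.186,phi)"
```

```text
handle 823 len 0.083 c [0.4009 0.1253]
handle 809 len 0.083 c [0.3918 0.0761]
rivet [0.4648 0.0885] phi -0.181 squeeze pt [0.4107 0.0984] gap 0.052
tool cm [-0.3  0.  17.9] spin -0.0 rows>= 4.0 t 1.7 tilt [-0.  0. -1.]
```

Emit:
move_arm(steps=[{"dx": -0.3, "dy": 0, "dz": 4, "spin": 0}, {"dx": 0, "dy": 0, "dz": 4, "spin": 0}, {"dx": 0, "dy": 0, "dz": 4, "spin": 0}, {"dx": 0, "dy": 0, "dz": 3, "spin": 0}, {"dx": 0, "dy": 0, "dz": 2, "spin": 0}, {"dx": 0, "dy": 0, "dz": 0.9, "spin": 0}, {"dx": 0, "dy": 0, "dz": 0, "spin": 0}])

```text
time: 2.4
ee_pos: [0.4107, 0.0984, 0.1851]
eef_rot: [0.09, 0.996, -0.0, -0.001]
ft_force: [0.4, -0.3, 0.4]
width: 0.0861
grip_force: 0.0
```

Emit:
move_arm(steps=[{"dx": 0, "dy": 0, "dz": 0, "spin": 0}, {"dx": 0, "dy": 0, "dz": 0, "spin": 0}, {"dx": 0, "dy": 0, "dz": 0, "spin": 0}, {"dx": 0, "dy": 0, "dz": 0, "spin": 0}, {"dx": 0, "dy": 0, "dz": 0, "spin": 0}, {"dx": 0, "dy": 0, "dz": 0, "spin": 0}, {"dx": 0, "dy": 0, "dz": 0, "spin": 0}, {"dx": 0, "dy": 0, "dz": 0, "spin": 0}, {"dx": 0, "dy": 0, "dz": 0, "spin": 0}, {"dx": 0, "dy": 0, "dz": 0, "spin": 0}], claw=0, squeeze=55)

```text
time: 3.4
ee_pos: [0.4114, 0.0979, 0.1863]
eef_rot: [0.09, 0.996, 0.0, 0.0]
ft_force: [-1.8, 1.1, 7.0]
width: 0.0545
grip_force: 54.1
```

Width 54.5 mm at 54 N: pincers 1 are seized, so they go to the repair bin.

Emit:
move_arm(steps=[{"dx": 0, "dy": 0, "dz": -1, "spin": 0}, {"dx": 0, "dy": 0, "dz": -2, "spin": 0}, {"dx": 0, "dy": 0, "dz": -3, "spin": 0}, {"dx": 0, "dy": 0, "dz": -3, "spin": 0}, {"dx": 0, "dy": 0, "dz": -3, "spin": 0}, {"dx": 0, "dy": 0, "dz": -1, "spin": 0}, {"dx": 0, "dy": 0, "dz": 0, "spin": 0}])

```text
time: 4.1
ee_pos: [0.4114, 0.0977, 0.3166]
eef_rot: [0.09, 0.996, 0.001, 0.001]
ft_force: [-0.4, -0.1, -3.9]
width: 0.0551
grip_force: 54.3
```

```bash
python3 -c "
from h import *
c=save('wrist','w3.png'); d=save('scene','s3.png')
cv2.imwrite('pics/w3b.png',np.hstack([cv2.imread('pics/w3.png')[80:300,100:420],cv2.imread('pics/s3.png')[50:270,150:470]]))
to(.423,-.318,.32,-.025)"
```

```text
tool cm [ -8.7 -40.7  -0.5] spin -0.156 rows>= 10.0 t 4.2 tilt [-0.001 -0.001 -1.   ]
```

View pics/w3b.png

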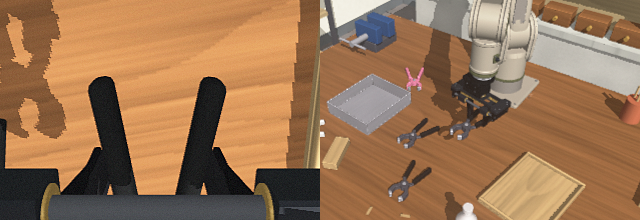

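The pincers are lifted and roughly level, with handle ends at (102,85) and (212,85) in the crop. I'll carry them to the bin.

Emit:
move_arm(steps=[{"dx": -0.4, "dy": -1.7, "dz": 0, "spin": 0}, {"dx": -0.8, "dy": -3.7, "dz": 0, "spin": 0}, {"dx": -0.8, "dy": -3.8, "dz": 0, "spin": 0}, {"dx": -0.8, "dy": -3.8, "dz": 0, "spin": 0}, {"dx": -0.8, "dy": -3.8, "dz": 0, "spin": 0}, {"dx": -0.8, "dy": -3.8, "dz": 0, "spin": 0}, {"dx": -0.8, "dy": -3.8, "dz": 0, "spin": 0}, {"dx": -0.8, "dy": -3.8, "dz": 0, "spin": 0}, {"dx": -0.8, "dy": -3.8, "dz": 0, "spin": 0}, {"dx": -0.8, "dy": -3.8, "dz": 0, "spin": 0}, {"dx": -0.8, "dy": -3.5, "dz": 0, "spin": 0}, {"dx": -0.3, "dy": -1.4, "dz": 0, "spin": -0.05}])

```text
time: 5.4
ee_pos: [0.4225, -0.3212, 0.314]
eef_rot: [0.067, 0.998, -0.001, -0.002]
ft_force: [-0.7, -0.3, -3.2]
width: 0.0548
grip_force: 54.3
```

Emit:
move_arm(steps=[{"dx": 0, "dy": 0, "dz": 0, "spin": -0.05}, {"dx": 0, "dy": 0, "dz": 0, "spin": -0.05}, {"dx": 0, "dy": 0, "dz": 0, "spin": 0}, {"dx": 0, "dy": 0, "dz": 0, "spin": 0}])

```text
time: 5.8
ee_pos: [0.4234, -0.3181, 0.3146]
eef_rot: [0.016, 1.0, 0.0, -0.001]
ft_force: [0.2, 0.4, -3.8]
width: 0.0549
grip_force: 54.3
```

```bash
python3 -c "
from h import *
to(.423,-.318,.192,-.025)
c=save('wrist','w4.png')"
```

```text
tool cm [ 0.   0.  12.3] spin -0.007 rows>= 3.0 t 5.8 tilt [-0.002  0.    -1.   ]
```

View pics/w4.png

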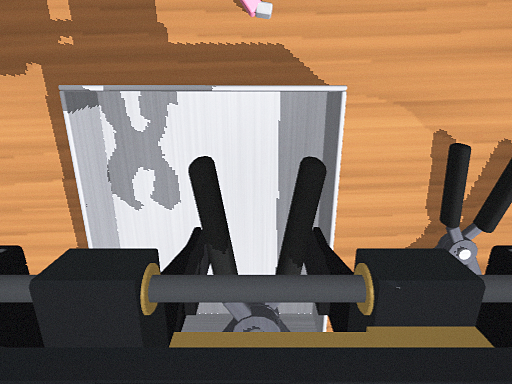

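The bin's near rim runs from (60,88) to (347,88) and the held handles lie inside it. I'll check the margin.

```bash
python3 -c "
from h import *
c=dict(np.load('pics/w4.npz')); print(ray(c,[[60,88],[347,88],[338,210]],.055).round(3)); print(ray(c,[[203,160],[314,160]],.15).round(3))"
```

```text
[[ 0.329 -0.462  0.055]
 [ 0.335 -0.248  0.055]
 [ 0.433 -0.25   0.055]]
[[ 0.367 -0.343  0.15 ]
 [ 0.369 -0.289  0.15 ]]
```

Emit:
move_arm(steps=[{"dx": 0, "dy": 0, "dz": 2, "spin": 0}, {"dx": 0, "dy": 0, "dz": 3.5, "spin": 0}, {"dx": 0, "dy": 0, "dz": 3, "spin": 0}, {"dx": 0, "dy": 0, "dz": 2, "spin": 0}, {"dx": 0, "dy": 0, "dz": 1, "spin": 0}, {"dx": 0, "dy": 0, "dz": 0.5, "spin": 0}, {"dx": 0, "dy": 0, "dz": 0.3, "spin": 0}, {"dx": 0, "dy": 0, "dz": 0, "spin": 0}])

```text
time: 6.65
ee_pos: [0.4239, -0.3184, 0.1932]
eef_rot: [0.015, 1.0, -0.0, 0.0]
ft_force: [-0.6, -0.8, -3.2]
width: 0.055
grip_force: 54.3
```

Emit:
move_arm(steps=[{"dx": 0, "dy": 0, "dz": 0, "spin": 0}, {"dx": 0, "dy": 0, "dz": 0, "spin": 0}, {"dx": 0, "dy": 0, "dz": 0, "spin": 0}], claw=7, squeeze=20)

```text
time: 6.95
ee_pos: [0.424, -0.3185, 0.1934]
eef_rot: [0.015, 1.0, -0.0, 0.001]
ft_force: [0.2, -0.0, 0.2]
width: 0.0678
grip_force: 0.0
```

Emit:
move_arm(steps=[{"dx": 0, "dy": 0, "dz": -1, "spin": 0}, {"dx": 0, "dy": 0, "dz": -3, "spin": 0}, {"dx": 0, "dy": 0, "dz": -4, "spin": 0}, {"dx": 0, "dy": 0, "dz": -4, "spin": 0}, {"dx": 0, "dy": 0, "dz": -4, "spin": 0}, {"dx": 0, "dy": 0, "dz": -1.5, "spin": 0}, {"dx": 0, "dy": 0, "dz": 0, "spin": 0}])

```text
time: 7.65
ee_pos: [0.4239, -0.3189, 0.3702]
eef_rot: [0.015, 1.0, -0.0, 0.002]
ft_force: [-0.9, -0.1, -0.0]
width: 0.0702
grip_force: 0.0
```

```bash
python3 -c "
from h import *
c=save('wrist','w5.png'); to(.441,-.106,.36,-.17)"
```

```text
tool cm [-1.1 21.3  0.8] spin 0.139 rows>= 5.0 t 7.7 tilt [ 0.002  0.    -1.   ]
```

View pics/w5.png

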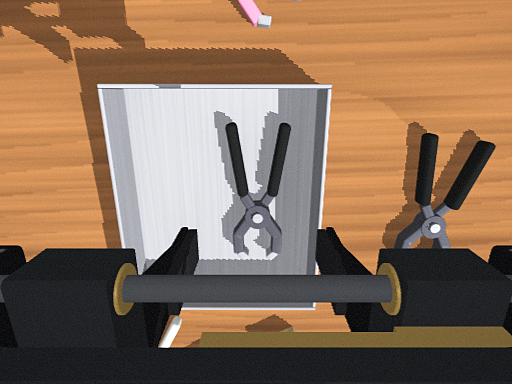

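Pincers 1 lie flat in the bin with the rivet at (257,218). Pincers 2 are visible with the rivet at (434,229). I'll move over pincers 2 and look from there.

Emit:
move_arm(steps=[{"dx": -0.1, "dy": 2.3, "dz": 0, "spin": 0}, {"dx": -0.2, "dy": 4, "dz": 0.2, "spin": 0}, {"dx": -0.2, "dy": 4, "dz": 0.2, "spin": 0}, {"dx": -0.2, "dy": 4, "dz": 0.2, "spin": 0}, {"dx": -0.2, "dy": 4, "dz": 0.2, "spin": 0}, {"dx": -0.2, "dy": 3, "dz": 0, "spin": 0.07}, {"dx": 0, "dy": 0, "dz": 0, "spin": 0.07}, {"dx": 0, "dy": 0, "dz": 0, "spin": 0}, {"dx": 0, "dy": 0, "dz": 0, "spin": 0}], claw=8.6)

```text
time: 8.6
ee_pos: [0.4408, -0.1062, 0.3589]
eef_rot: [0.085, 0.996, -0.0, -0.001]
ft_force: [-0.1, -0.5, 1.0]
width: 0.0861
grip_force: 0.0
```

```bash
cat >> h.py <<'E'
def rivet(c,near,w=25):
    "brightest grey blob near a pixel"
    x,y=near; g=c['img'][y-w:y+w,x-w:x+w].astype(int); m=((g.min(2)>190)&(np.ptp(g,axis=2)<25)).astype(np.uint8)
    n,l,st,ce=cv2.connectedComponentsWithStats(m); print([(st[i,4],(ce[i]+[x-w,y-w]).round(1).tolist()) for i in range(1,n) if st[i,4]>10])
E
python3 -c "
from h import *
c=save('wrist','w6.png'); rivet(c,(258,223)); S,phi=pin(c,(190,100,320,215),(258,223)); to(*S,.186,phi)"
```

```text
[(np.int32(73), [260.7, 226.0])]
handle 881 len 0.094 c [ 0.4361 -0.0769]
handle 832 len 0.083 c [ 0.4267 -0.1251]
rivet [ 0.4946 -0.1144] phi -0.245 squeeze pt [ 0.4412 -0.1011] gap 0.049
tool cm [ 0.   0.5 17.3] spin 0.075 rows>= 4.0 t 8.65 tilt [-0.001 -0.    -1.   ]
```

```bash
python3 -c "
from h import *
c=dict(np.load('pics/w6.npz')); S,phi=pin(c,(190,100,320,190),(260.7,226)); to(*S,.186,phi)"
```

```text
handle 705 len 0.067 c [ 0.428  -0.0735]
handle 684 len 0.067 c [ 0.4193 -0.1252]
rivet [ 0.4988 -0.112 ] phi -0.167 squeeze pt [ 0.4445 -0.1028] gap 0.052
tool cm [-0.3  0.4 17.3] spin -0.003 rows>= 4.0 t 8.65 tilt [-0.001 -0.    -1.   ]
```

Emit:
move_arm(steps=[{"dx": -0.3, "dy": 0.3, "dz": 3, "spin": 0}, {"dx": 0, "dy": 0, "dz": 4, "spin": 0}, {"dx": 0, "dy": 0, "dz": 4, "spin": 0}, {"dx": 0, "dy": 0, "dz": 3, "spin": 0}, {"dx": 0, "dy": 0, "dz": 2.3, "spin": 0}, {"dx": 0, "dy": 0, "dz": 0.9, "spin": 0}, {"dx": 0, "dy": 0, "dz": 0, "spin": 0}])

```text
time: 9.35
ee_pos: [0.4442, -0.1039, 0.187]
eef_rot: [0.085, 0.996, -0.001, -0.001]
ft_force: [0.5, -0.6, 0.5]
width: 0.0856
grip_force: 0.0
```

Emit:
move_arm(steps=[{"dx": 0, "dy": 0, "dz": 0, "spin": 0}, {"dx": 0, "dy": 0, "dz": 0, "spin": 0}, {"dx": 0, "dy": 0, "dz": 0, "spin": 0}, {"dx": 0, "dy": 0, "dz": 0, "spin": 0}, {"dx": 0, "dy": 0, "dz": 0, "spin": 0}, {"dx": 0, "dy": 0, "dz": 0, "spin": 0}, {"dx": 0, "dy": 0, "dz": 0, "spin": 0}, {"dx": 0, "dy": 0, "dz": 0, "spin": 0}, {"dx": 0, "dy": 0, "dz": 0, "spin": 0}, {"dx": 0, "dy": 0, "dz": 0, "spin": 0}], claw=0, squeeze=55)

```text
time: 10.35
ee_pos: [0.4448, -0.1033, 0.188]
eef_rot: [0.085, 0.996, 0.0, 0.0]
ft_force: [-1.2, 0.7, 6.4]
width: 0.0347
grip_force: 55.0
```

Width 34.7 mm: pincers 2 are free and shut, so they go to the stock tray.

Emit:
move_arm(steps=[{"dx": 0, "dy": 0, "dz": -1, "spin": 0}, {"dx": 0, "dy": 0, "dz": -2, "spin": 0}, {"dx": 0, "dy": 0, "dz": -3, "spin": 0}, {"dx": 0, "dy": 0, "dz": -3, "spin": 0}, {"dx": 0, "dy": 0, "dz": -2, "spin": 0}, {"dx": 0, "dy": 0, "dz": -1, "spin": 0}, {"dx": 0, "dy": 0, "dz": 0, "spin": 0}])

```text
time: 11.05
ee_pos: [0.4448, -0.1034, 0.3086]
eef_rot: [0.085, 0.996, 0.001, 0.001]
ft_force: [-0.2, -0.3, -2.2]
width: 0.035
grip_force: 55.0
```

```bash
python3 -c "
from h import *
to(.441,.308,.3,-.12)"
```

```text
tool cm [ 7.4 40.5  0.9] spin -0.051 rows>= 10.0 t 11.05 tilt [ 0.002  0.001 -1.   ]
```

Emit:
move_arm(steps=[{"dx": 0.3, "dy": 1.7, "dz": 0, "spin": 0}, {"dx": 0.7, "dy": 3.7, "dz": 0, "spin": 0}, {"dx": 0.7, "dy": 3.8, "dz": 0, "spin": 0}, {"dx": 0.7, "dy": 3.8, "dz": 0, "spin": 0}, {"dx": 0.7, "dy": 3.8, "dz": 0, "spin": 0}, {"dx": 0.7, "dy": 3.8, "dz": 0, "spin": 0}, {"dx": 0.7, "dy": 3.8, "dz": 0, "spin": 0}, {"dx": 0.7, "dy": 3.8, "dz": 0, "spin": 0}, {"dx": 0.7, "dy": 3.8, "dz": 0, "spin": 0}, {"dx": 0.7, "dy": 3.8, "dz": 0, "spin": 0}, {"dx": 0.6, "dy": 3.2, "dz": 0, "spin": 0}, {"dx": 0.2, "dy": 1.5, "dz": 0, "spin": -0.05}])

```text
time: 12.25
ee_pos: [0.4392, 0.3115, 0.3056]
eef_rot: [0.058, 0.998, -0.001, -0.001]
ft_force: [-0.4, -0.7, -2.8]
width: 0.0348
grip_force: 55.0
```

Emit:
move_arm(steps=[{"dx": 0, "dy": 0, "dz": 0, "spin": 0}, {"dx": 0, "dy": 0, "dz": 0, "spin": 0}])

```text
time: 12.45
ee_pos: [0.4404, 0.3077, 0.3062]
eef_rot: [0.061, 0.998, -0.001, -0.001]
ft_force: [-0.2, -0.6, -3.0]
width: 0.035
grip_force: 55.0
```

```bash
python3 -c "
from h import *
to(.441,.308,.196,-.12)
c=save('wrist','w7.png')"
```

```text
tool cm [-0.1  0.1 11. ] spin -0.002 rows>= 3.0 t 12.45 tilt [-0.002 -0.002 -1.   ]
```

View pics/w7.png

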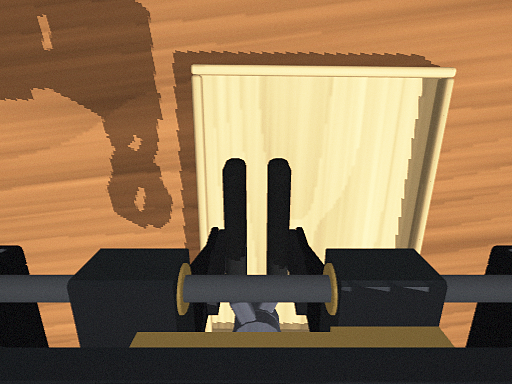

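The pincers are shut, with parallel handles at columns 235 and 280, inside the tray (near rim from (192,70) to (455,72)). I'll lower and release.

Emit:
move_arm(steps=[{"dx": 0, "dy": 0, "dz": 2, "spin": 0}, {"dx": 0, "dy": 0, "dz": 3, "spin": 0}, {"dx": 0, "dy": 0, "dz": 3, "spin": 0}, {"dx": 0, "dy": 0, "dz": 1.5, "spin": 0}, {"dx": 0, "dy": 0, "dz": 0.8, "spin": 0}, {"dx": 0, "dy": 0, "dz": 0.4, "spin": 0}, {"dx": 0, "dy": 0, "dz": 0.2, "spin": 0}, {"dx": 0, "dy": 0, "dz": 0, "spin": 0}])

```text
time: 13.3
ee_pos: [0.4409, 0.3085, 0.1995]
eef_rot: [0.06, 0.998, 0.001, 0.0]
ft_force: [0.1, 0.0, -2.2]
width: 0.0353
grip_force: 55.0
```

Emit:
move_arm(steps=[{"dx": 0, "dy": 0, "dz": 0, "spin": 0}, {"dx": 0, "dy": 0, "dz": 0, "spin": 0}, {"dx": 0, "dy": 0, "dz": 0, "spin": 0}], claw=5.2, squeeze=20)

```text
time: 13.6
ee_pos: [0.4408, 0.3086, 0.1994]
eef_rot: [0.06, 0.998, 0.001, 0.0]
ft_force: [1.0, -0.3, -0.4]
width: 0.0488
grip_force: 0.0
```

Emit:
move_arm(steps=[{"dx": 0, "dy": 0, "dz": -1, "spin": 0}, {"dx": 0, "dy": 0, "dz": -3, "spin": 0}, {"dx": 0, "dy": 0, "dz": -4, "spin": 0}, {"dx": 0, "dy": 0, "dz": -4, "spin": 0}, {"dx": 0, "dy": 0, "dz": -3, "spin": 0}, {"dx": 0, "dy": 0, "dz": -1.5, "spin": 0}, {"dx": 0, "dy": 0, "dz": 0, "spin": 0}])

```text
time: 14.3
ee_pos: [0.4411, 0.3084, 0.3669]
eef_rot: [0.06, 0.998, 0.002, 0.002]
ft_force: [1.0, -0.6, 0.4]
width: 0.0522
grip_force: 0.0
```

```bash
python3 -c "
from h import *
c=save('wrist','w8.png'); rivet(c,(258,218),40); S,phi=pin(c,(190,90,320,190),(258,220)); to(.635,0,.36,.05)"
```

```text
[(np.int32(65), [255.7, 224.8])]
handle 663 len 0.071 c [0.4217 0.2984]
handle 649 len 0.071 c [0.4248 0.3225]
rivet [0.4968 0.3044] phi -0.088 squeeze pt [0.442  0.3092] gap 0.027
tool cm [-23.  -28.3   0.5] spin -0.171 rows>= 9.0 t 14.35 tilt [ 0.002  0.002 -1.   ]
```

Pincers 2 are in the tray and stayed shut (gap 27 mm at the raised plane). On to pincers 3.

Emit:
move_arm(steps=[{"dx": -1.2, "dy": -1.5, "dz": 0, "spin": 0}, {"dx": -2.5, "dy": -3, "dz": 0, "spin": 0}, {"dx": -2.5, "dy": -3, "dz": 0, "spin": 0}, {"dx": -2.5, "dy": -3, "dz": 0, "spin": 0}, {"dx": -2.5, "dy": -3, "dz": 0, "spin": 0}, {"dx": -2.5, "dy": -3, "dz": 0, "spin": 0}, {"dx": -2.5, "dy": -3, "dz": 0, "spin": 0}, {"dx": -2.5, "dy": -3, "dz": 0, "spin": 0}, {"dx": -2.5, "dy": -3, "dz": 0, "spin": 0}, {"dx": -1.8, "dy": -2.8, "dz": 0, "spin": -0.06}, {"dx": 0, "dy": 0, "dz": 0, "spin": -0.06}, {"dx": 0, "dy": 0, "dz": 0, "spin": -0.05}], claw=8.6)

```text
time: 15.55
ee_pos: [0.6347, -0.002, 0.362]
eef_rot: [-0.024, 1.0, -0.001, -0.001]
ft_force: [0.3, 0.2, -0.1]
width: 0.0861
grip_force: 0.0
```

Emit:
move_arm(steps=[{"dx": 0, "dy": 0, "dz": 0, "spin": 0}, {"dx": 0, "dy": 0, "dz": 0, "spin": 0}])

```text
time: 15.75
ee_pos: [0.6346, -0.0002, 0.3629]
eef_rot: [-0.024, 1.0, -0.0, -0.001]
ft_force: [0.1, 0.6, -0.1]
width: 0.0859
grip_force: 0.0
```

```bash
python3 -c "
from h import *
c=save('wrist','w9.png'); rivet(c,(258,222),30); S,phi=pin(c,(190,90,320,190),(258,224)); to(*S,.187,phi)"
```

```text
[(np.int32(68), [262.9, 228.1])]
handle 660 len 0.064 c [0.6176 0.0316]
handle 634 len 0.064 c [ 0.6205 -0.0217]
rivet [0.6918 0.004 ] phi -0.011 squeeze pt [0.6368 0.0046] gap 0.054
tool cm [-0.3  0.5 17.6] spin 0.059 rows>= 4.0 t 15.8 tilt [-0.001 -0.    -1.   ]
```

Emit:
move_arm(steps=[{"dx": -0.6, "dy": 0.5, "dz": 3, "spin": 0.03}, {"dx": 0, "dy": 0, "dz": 4, "spin": 0}, {"dx": 0, "dy": 0, "dz": 4, "spin": 0}, {"dx": 0, "dy": 0, "dz": 3.5, "spin": 0}, {"dx": 0, "dy": 0, "dz": 2.2, "spin": 0}, {"dx": 0, "dy": 0, "dz": 0.9, "spin": 0}, {"dx": 0, "dy": 0, "dz": 0, "spin": 0}])

```text
time: 16.5
ee_pos: [0.6402, 0.0052, 0.1868]
eef_rot: [-0.009, 1.0, -0.0, -0.001]
ft_force: [-0.1, 0.3, 1.2]
width: 0.0857
grip_force: 0.0
```

Emit:
move_arm(steps=[{"dx": 0, "dy": 0, "dz": 0, "spin": 0}, {"dx": 0, "dy": 0, "dz": 0, "spin": 0}, {"dx": 0, "dy": 0, "dz": 0, "spin": 0}, {"dx": 0, "dy": 0, "dz": 0, "spin": 0}, {"dx": 0, "dy": 0, "dz": 0, "spin": 0}, {"dx": 0, "dy": 0, "dz": 0, "spin": 0}, {"dx": 0, "dy": 0, "dz": 0, "spin": 0}, {"dx": 0, "dy": 0, "dz": 0, "spin": 0}, {"dx": 0, "dy": 0, "dz": 0, "spin": 0}, {"dx": 0, "dy": 0, "dz": 0, "spin": 0}], claw=0, squeeze=55)

```text
time: 17.5
ee_pos: [0.6407, 0.0054, 0.1882]
eef_rot: [-0.01, 1.0, 0.0, 0.0]
ft_force: [-1.0, 2.3, 6.4]
width: 0.0352
grip_force: 54.9
```

Also free (35.2 mm). It goes to the other side of the tray.

Emit:
move_arm(steps=[{"dx": 0, "dy": 0, "dz": -1, "spin": 0}, {"dx": 0, "dy": 0, "dz": -2, "spin": 0}, {"dx": 0, "dy": 0, "dz": -3, "spin": 0}, {"dx": 0, "dy": 0, "dz": -3, "spin": 0}, {"dx": 0, "dy": 0, "dz": -2, "spin": 0}, {"dx": 0, "dy": 0, "dz": -1, "spin": 0}, {"dx": 0, "dy": 0, "dz": 0, "spin": 0}])

```text
time: 18.2
ee_pos: [0.6406, 0.0046, 0.3086]
eef_rot: [-0.009, 1.0, 0.0, 0.001]
ft_force: [0.8, -0.1, -4.4]
width: 0.0349
grip_force: 54.9
```

```bash
python3 -c "
from h import *
to(.452,.397,.3,-.12)"
```

```text
tool cm [18.1 39.6  0.8] spin 0.139 rows>= 10.0 t 18.2 tilt [ 0.001  0.    -1.   ]
```

Emit:
move_arm(steps=[{"dx": 0.8, "dy": 1.6, "dz": 0, "spin": 0}, {"dx": 1.7, "dy": 3.7, "dz": 0, "spin": 0}, {"dx": 1.7, "dy": 3.7, "dz": 0, "spin": 0}, {"dx": 1.7, "dy": 3.7, "dz": 0, "spin": 0}, {"dx": 1.7, "dy": 3.7, "dz": 0, "spin": 0}, {"dx": 1.7, "dy": 3.7, "dz": 0, "spin": 0}, {"dx": 1.7, "dy": 3.7, "dz": 0, "spin": 0}, {"dx": 1.7, "dy": 3.7, "dz": 0, "spin": 0}, {"dx": 1.7, "dy": 3.7, "dz": 0, "spin": 0}, {"dx": 1.7, "dy": 3.7, "dz": 0, "spin": 0}, {"dx": 1.3, "dy": 3, "dz": 0, "spin": 0}, {"dx": 0.7, "dy": 1.7, "dz": 0, "spin": 0.07}])

```text
time: 19.4
ee_pos: [0.4494, 0.4003, 0.3058]
eef_rot: [0.024, 1.0, -0.001, -0.001]
ft_force: [-0.2, -0.8, -3.3]
width: 0.0355
grip_force: 54.9
```

Emit:
move_arm(steps=[{"dx": 0, "dy": 0, "dz": 0, "spin": 0.07}, {"dx": 0, "dy": 0, "dz": 0, "spin": 0}, {"dx": 0, "dy": 0, "dz": 0, "spin": 0}])

```text
time: 19.7
ee_pos: [0.452, 0.3967, 0.3066]
eef_rot: [0.06, 0.998, -0.001, -0.0]
ft_force: [0.3, -0.4, -2.8]
width: 0.0349
grip_force: 54.9
```

```bash
python3 -c "
from h import *
to(.452,.397,.197,-.12)
c=save('wrist','w10.png')"
```

```text
tool cm [-0.  0. 11.] spin 0.0 rows>= 3.0 t 19.7 tilt [-0.001 -0.002 -1.   ]
```

View pics/w10.png

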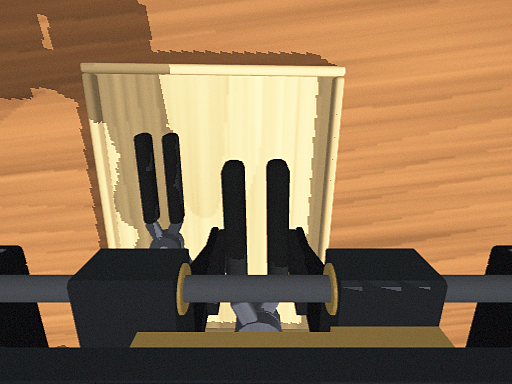

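The held pincers (columns 235 and 277) sit inside the tray, clear of pincers 2 (columns 145 and 175). I'll lower and release.

Emit:
move_arm(steps=[{"dx": 0, "dy": 0, "dz": 2, "spin": 0}, {"dx": 0, "dy": 0, "dz": 3, "spin": 0}, {"dx": 0, "dy": 0, "dz": 3, "spin": 0}, {"dx": 0, "dy": 0, "dz": 1.5, "spin": 0}, {"dx": 0, "dy": 0, "dz": 0.8, "spin": 0}, {"dx": 0, "dy": 0, "dz": 0.4, "spin": 0}, {"dx": 0, "dy": 0, "dz": 0.3, "spin": 0}, {"dx": 0, "dy": 0, "dz": 0, "spin": 0}])

```text
time: 20.55
ee_pos: [0.4522, 0.3976, 0.1984]
eef_rot: [0.06, 0.998, 0.0, 0.0]
ft_force: [-1.0, -0.2, -2.8]
width: 0.0348
grip_force: 54.9
```

Emit:
move_arm(steps=[{"dx": 0, "dy": 0, "dz": 0, "spin": 0}, {"dx": 0, "dy": 0, "dz": 0, "spin": 0}, {"dx": 0, "dy": 0, "dz": 0, "spin": 0}], claw=5.2, squeeze=20)

```text
time: 20.85
ee_pos: [0.4522, 0.3977, 0.1986]
eef_rot: [0.06, 0.998, 0.001, 0.0]
ft_force: [0.6, -0.5, -0.2]
width: 0.0486
grip_force: 0.0
```

Emit:
move_arm(steps=[{"dx": 0, "dy": 0, "dz": -1, "spin": 0}, {"dx": 0, "dy": 0, "dz": -3, "spin": 0}, {"dx": 0, "dy": 0, "dz": -4, "spin": 0}, {"dx": 0, "dy": 0, "dz": -4, "spin": 0}, {"dx": 0, "dy": 0, "dz": -3, "spin": 0}, {"dx": 0, "dy": 0, "dz": -1.5, "spin": 0}, {"dx": 0, "dy": 0, "dz": 0, "spin": 0}])

```text
time: 21.55
ee_pos: [0.4524, 0.3976, 0.3652]
eef_rot: [0.06, 0.998, 0.002, 0.001]
ft_force: [-0.3, -0.1, -0.7]
width: 0.0521
grip_force: 0.0
```

```bash
python3 -c "
from h import *
c=save('wrist','w11.png'); save('scene','s11.png')
cv2.imwrite('pics/f.png',np.hstack([cv2.imread('pics/w11.png')[40:300,50:400],cv2.imread('pics/s11.png')[90:350,80:430]]))"
```

```text
(no output)
```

View pics/f.png

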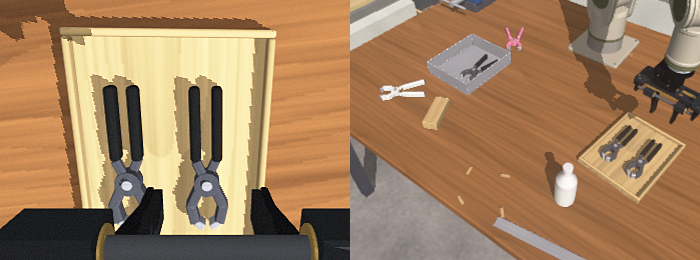

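Two shut pincers lie flat side by side in the tray (rivets at (126,185) and (208,185)). The seized one is flat in the bin, and the bottle and offcut are untouched.

```bash
python3 -c "
from h import *
print(job.close_job())"
```

```text
the job is handed in; nothing more can be done
None
```

The job is handed in: the two free pincers lie shut, flat and side by side in the stock tray, and the seized one lies flat in the repair bin; the bottle and offcut were left alone, and the judge's verdict was not shown.

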